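Seat the level sensor in the reagent bottle

ROBOT

A 6-joint arm with a two-finger parallel gripper is mounted at the origin on the work surface. World frame = base frame: x ahead of the robot, y to its left, z up, the work surface at z = 0. Lengths are in m, angles in rad, forces in N, time in s.
With the tool pointing down it reaches from about 0.275 to 0.825 m from the base axis. Payload 4.9 kg.
Tool frame: the origin (TCP) lies at the very end of the fingers, on their centre line; the grasp point (between the pads) lies r.hold_point_z behind it (r.hold_point_z is the distance from the TCP to the grasp point, in m); x points along the fingers, y is the direction in which the jaws open and shut, and the axes are right-handed (so a half turn about x gives the same grasp; the last joint's range is limited). The gripper opens to 85 mm and grips with 20 to 120 N. Pads are 22 mm wide; open, the fingers measure 114 mm over their backs; the gripper's body (76 mm by 85 mm) begins 54 mm behind the grasp point. The pads swing forward as they close: fully open they stand 13 mm farther back than shut.
Start: joints at [1.07, 0.326, -0.193, 1.052, 0, 1.437], TCP at [0.197, 0.513, 0.231] pointing down, gripper open.
Joint ranges: [-2.65, 2.65], [-0.97, 1.79], [-1.3, 1.35], [-1.93, 2.1], [-1.47, 1.37], [-3.14, 3.14]. Speed limits (rad/s): [2.57, 2.57, 3.14, 3.14, 3.14, 3.14].

INTERFACE

Orientations are given as a 3x3 rotation matrix whose columns are the frame's x, y, z axes.
In Python, from station import r gives the robot as it stands. The module is installed in compiled form; this text tells all that it offers. Calls block until the motion is done:
- r.movep(position, orientation): joint-space move of the TCP to a pose.
- r.move_linear(position, speed=0.15, rot=None, stop_force=None): straight line of the TCP; rot=None keeps the orientation; speed is the mean speed in m/s. With stop_force (N) it stops when the force on the tool has changed by that much, and returns True; else False.
- r.movej(angles): joint-space move.
- r.let_go() and r.grasp(grasp_force=None): open the fingers fully, or close them until they stop; grasp_force is the grip in N (None keeps the last).
- r.hold(seconds).
- r.solve_ik(position, orientation): joint angles nearest the present ones, or None.
- r.read_camera(name): name is "side" or "top" or "wrist"; returns a dict with "img" (384x512x3 uint8, blue, green, red), "z_map" (384x512 float32, m along the optical axis (not along the pixel's ray), 0 where there is no reading), "intrinsics" (3x3 intrinsics, pixels), "eye" and "orientation" of the camera in the world; the wrist camera has in their place "tool_from_camera" (4x4, takes a point from camera to tool coordinates, whose origin is the TCP and whose axes are the tool frame's). Camera axes: x right, y up, looking along -z (the intrinsics and any distortion apply to the point x, -y, -z); pixel columns grow to the right and rows downward; lengths in m; the calibration is good to about 2 mm. A picture is of the moment at which its call begins: read the wrist's pose just before it.
A pose or a line that the arm cannot do raises r.PlanningError and nothing moves.
- r.hand_in(): hands the job in, once; it reports no verdict.
Readings, each from a call of its own:
- r.current_time_s(): time.
- r.current_q(): joint angles.
- r.current_joint_velocities(): joint speeds.
- r.current_joint_torque(): joint torques, N m.
- r.current_eef_pos(): TCP position.
- r.current_tcp_rot(): TCP orientation.
- r.current_force(): force on the tool from outside, world axes, zero at the start.
- r.current_moment(): the same for the moment, N m.
- r.current_width(): opening from 0.0 (shut) to 1.0 (fully open).
Only numpy, scipy, OpenCV 4.12 (cv2) and the standard library are available. Lean on these libraries where they do the work, as an engineer would, in place of code of your own. Each camera call takes 0.05 s, during which the arm holds its last target.

TASK

A fresh reagent bottle has been put into the analyser's bay. Take the level sensor (the one with the tall slim handle) out of the parking rack and seat it fully home and upright in the hole in the open bottle's cap, keeping hold of it until its stem is well inside the hole, then let go. Leave the low blanking plug where it is in the rack.

Things in the scene. Friction and masses are not known exactly. Their poses are not given: they have to be found in the camera images.
- sensor_grip (a point): Level sensor, loose, 70 g, upright in one well of a grey rack 60 mm high. From the foot up: white stem 16 mm thick, 40 mm long, tapered foot; black flange 58 mm across, 6 mm thick, resting on the rack; white round handle 24 mm thick, 60 mm tall. Point: on the axis, near the handle's middle, 81 mm above the foot, 41 mm above the flange's underside, 25 mm below the handle's top. z: up the axis.
- plug_knob (a point): Blanking plug, loose, in the rack's other well, 110 mm from the sensor: same stem and flange, but a low knob 42 mm across, 18 mm tall. Not to be moved. Point: the knob's middle, 15 mm above the flange's underside. The line plug to sensor is the long direction of the fixed rack (210 x 90 mm): fingers closing square to it keep clear of the plug.
- socket_mouth (a point): Centre of the hole's mouth in the flat top of a white ribbed cap (80 mm across) on a square brown bottle, 130 mm above the bench; z up. Blind black-lined hole 36 mm across, 49 mm deep; seated, the sensor's flange rests on the cap, its listed point 41 mm above this one. The bottle is fixed in a clear cradle. A like bottle whose cap has no hole stands at least 130 mm away.
Mind the look-alikes: they are no part of the job. What is shaped like the part that bears sensor_grip but yellow is not meant. What is shaped like the part that bears socket_mouth but pink is not meant.

How it is judged:
On the way:
1. the sensor, held in the fingers, has its stem at least 15 mm inside the hole (contact force between the fingers and sensor above 1 N and z of sensor_grip in the frame of socket_mouth between 0.03 and 0.066 m and horizontal distance between sensor_grip and socket_mouth below 0.015 m), for 0.1 s.
At the end, for the whole second after the job is handed in: The sensor stands released and at rest in the open bottle's hole, its flange down on the cap (grip point 36 to 46 mm above the mouth, within 15 mm of its axis), upright within 10 degrees; the blanking plug is within 20 mm of where it started (z of sensor_grip in the frame of socket_mouth between 0.036 and 0.046 m and horizontal distance between sensor_grip and socket_mouth below 0.015 m and angle between sensor_grip's own z axis and vertical below 0.175 rad and linear speed of sensor below 0.02 m/s and distance of plug_knob from where it was at the start of the episode below 0.02 m); the robot touches nothing.
It fails at once if the blanking plug is moved more than 30 mm (distance of plug_knob from where it was at the start of the episode above 0.03 m).
It also fails if it takes over 37 s, if anything falls off the work surface, if the arm or the gripper's body presses on something with over 40 N, if the wrist force passes 120 N, or if a joint passes its speed limit or range.

## Working session

There is one attempt and no reset: what is moved stays moved. The work goes in short steps, each a Python script; the robot and the scene stay as the last script left them, time stands still between calls to the robot, and variables do not carry over. Pictures are saved under pics/ and viewed, and the job is handed in when it is done.

```bash
mkdir -p pics
cat > h.py <<'E'
import numpy as np, cv2
from station import r
def shot(n,f):
    p=(np.array(r.current_eef_pos()),np.array(r.current_tcp_rot()))
    d=r.read_camera(n); cv2.imwrite(f'pics/{f}.png',d['img'])
    np.savez(f'pics/{f}.npz',pos=p[0],rot=p[1],**{k:v for k,v in d.items() if v is not None and k!='name'})
    return d
def load(f): return dict(np.load(f'pics/{f}.npz'))
def cam(d):
    if 'tool_from_camera' in d:
        T=d['tool_from_camera']; return d['rot']@T[:3,3]+d['pos'], d['rot']@T[:3,:3]
    return d['eye'],d['orientation']
def cloud(d):
    z=d['z_map'].astype(float);K=d['intrinsics'];v,u=np.mgrid[:z.shape[0],:z.shape[1]]
    P=np.stack([(u-K[0,2])/K[0,0]*z,-(v-K[1,2])/K[1,1]*z,-z],-1)
    e,R=cam(d); W=P@np.array(R).T+e; W[z<=0]=np.nan; return W
E
python3 - <<'E'
from h import *
for n in('side','top','wrist'):
    d=shot(n,n+'0'); print(n,[k for k in d if k not in('img','z_map')],d['intrinsics'].tolist())
print(r.current_time_s(),r.hold_point_z,r.current_width(),r.current_tcp_rot())
a=np.hstack([cv2.imread(f'pics/{n}0.png') for n in('side','top')]);cv2.imwrite('pics/st.png',cv2.resize(a,(800,300)))
E
```

```text
side ['intrinsics', 'eye', 'orientation'] [[399.6933044270381, 0.0, 261.3818425298591], [0.0, 399.6933044270381, 192.49870148899427], [0.0, 0.0, 1.0]]
top ['intrinsics', 'eye', 'orientation'] [[445.5098496588739, 0.0, 259.9144053065325], [0.0, 445.5098496588739, 196.41307109533702], [0.0, 0.0, 1.0]]
wrist ['intrinsics', 'tool_from_camera'] [[304.14515022390697, 0.0, 256.03844647481566], [0.0, 304.14515022390697, 192.72362266994287], [0.0, 0.0, 1.0]]
0.15 0.0187 0.9985839906520035 [[-5.71353912e-04  3.58583999e-01  9.33497290e-01]
 [-1.12740677e-03  9.33496618e-01 -3.58584431e-01]
 [-9.99999201e-01 -1.25730978e-03 -1.29086917e-04]]
```

View pics/side0.png

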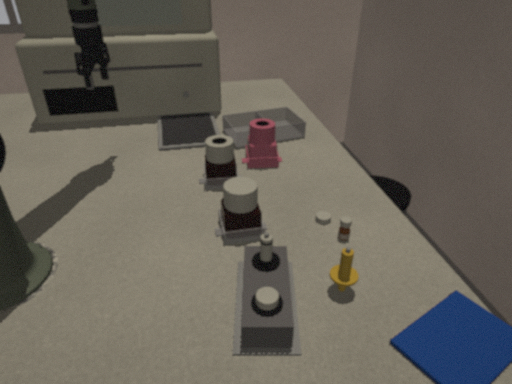

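View pics/top0.png

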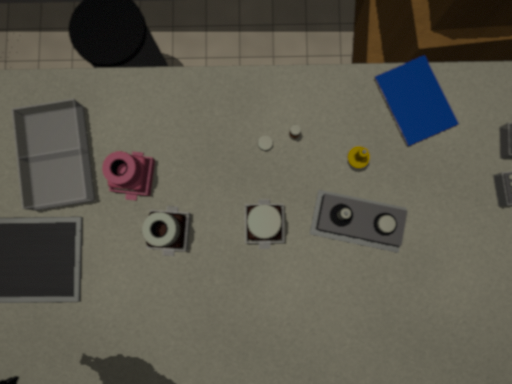

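Candidates for the sensor, in the top view: the white handle in the rack at (343,213) and a yellow one at (358,157). I take the white one. Its tall handle shows in the side view at (266,247), and the low knob of the plug is at top (386,223).

Candidates for the bottle, in the top view: a white cap with a hole at (161,229), a closed white cap at (265,221) and a pink cap with a hole at (121,168). The white cap with the hole fits the description. Next I'll enlarge crops to confirm and measure.

Run:
```python
from h import *
t=load('top0');s=load('side0')
a=cv2.resize(t['img'][190:265,120:220],(400,300),interpolation=cv2.INTER_CUBIC)
b=cv2.resize(t['img'][180:255,310:410],(400,300),interpolation=cv2.INTER_CUBIC)
c=cv2.resize(s['img'][120:195,180:280],(400,300),interpolation=cv2.INTER_CUBIC)
d=cv2.resize(s['img'][225:325,215:315][0:75],(400,300),interpolation=cv2.INTER_CUBIC)
cv2.imwrite('pics/crop.png',np.vstack([np.hstack([a,b]),np.hstack([c,d])]))
W=cloud(t);print(t['eye'],t['orientation'].round(2).tolist());print(s['eye'])
for p in[(161,229),(147,229),(175,229),(161,215),(161,243),(265,221),(343,213),(386,223),(350,100),(320,200)]:print(p,W[p[1],p[0]].round(4))
W2=cloud(s)
for p in [(219,143),(266,240),(266,250),(267,298),(206,143)]:print(p,W2[p[1],p[0]].round(4))
```

```text
[0.47590875 0.05157417 1.17137766] [[-0.01, 0.99, -0.11], [-1.0, -0.01, -0.01], [-0.01, 0.11, 0.99]]
[ 0.39971864 -0.72779693  0.61599221]
(161, 229) [0.5187 0.304  0.0868]
(147, 229) [0.5174 0.3263 0.1319]
(175, 229) [0.5166 0.2613 0.1293]
(161, 215) [0.5497 0.294  0.1314]
(161, 243) [0.4844 0.293  0.1326]
(265, 221) [0.5324 0.0505 0.1313]
(343, 213) [ 0.5489 -0.1326  0.1267]
(386, 223) [ 0.5261 -0.2437  0.0842]
(350, 100) [ 0.8631 -0.1838  0.0012]
(320, 200) [ 0.5927 -0.0952  0.0026]
(219, 143) [0.5217 0.3179 0.11  ]
(266, 240) [ 0.5485 -0.1501  0.1233]
(266, 250) [ 0.5484 -0.1525  0.1001]
(267, 298) [ 0.5257 -0.2557  0.0817]
(206, 143) [0.4821 0.2877 0.128 ]
```

View pics/crop.png

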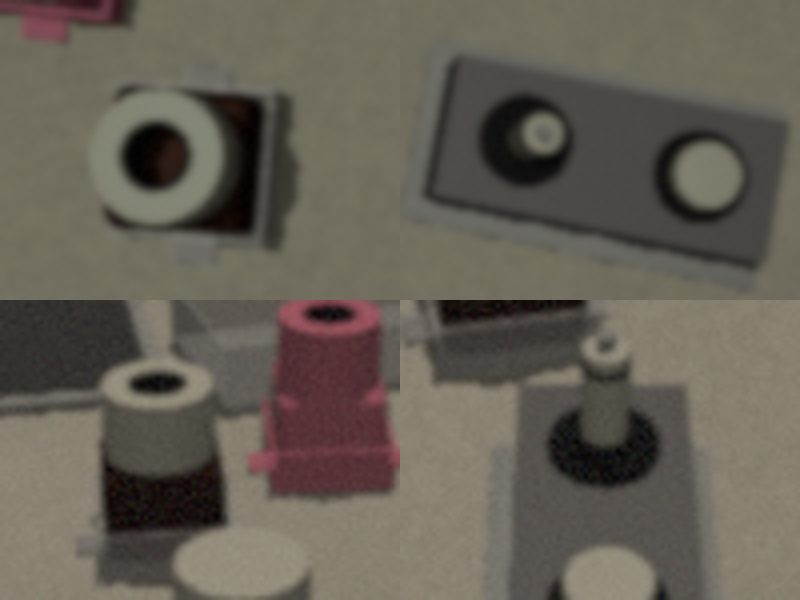

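View pics/wrist0.png

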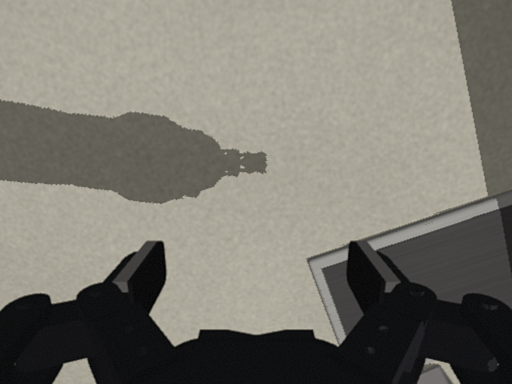

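The crops confirm it. The white handle in the rack's left well is slim and tall, and the low wide knob is at the right. The open white cap's rim centre is at about (159.5,228.8) in the top view. Next: fit circles.

```bash
cat >> h.py <<'E'
from scipy.optimize import least_squares
def ray(d,u,v,z):
    K=d['intrinsics'];e,R=cam(d);k=R@np.array([(u-K[0,2])/K[0,0],-(v-K[1,2])/K[1,1],-1]);return e+k*(z-e[2])/k[2]
def region(d,c,rad,zlo,zhi):
    W=cloud(d);m=(np.hypot(W[...,0]-c[0],W[...,1]-c[1])<rad)&(W[...,2]>zlo)&(W[...,2]<zhi);return W[m]
def disc(P):
    h=cv2.convexHull(P[:,:2].astype(np.float32))[:,0]
    c,_=cv2.minEnclosingCircle(h)[:2]; f=least_squares(lambda q:np.hypot(*(h-q[:2]).T)-q[2],[*c,.04],loss='soft_l1',f_scale=.001)
    return f.x,len(P),np.median(P[:,2])
E
python3 - <<'E'
from h import *
t=load('top0');s=load('side0')
print('raycap',ray(t,159.5,228.8,.13),'sens',ray(t,345.75,213,.126),'plug',ray(t,(707-400)/4+310,174/4+180,.084))
print('side cap',ray(s,180+157/4,120+383/4,.13),'side sens top',ray(s,215+204/4,225+50/4,.126),'side plug',ray(s,267,295.5,.084))
for d in(t,s):
  print('cap',disc(region(d,(.517,.295),.06,.124,.137)))
  print('sens',disc(region(d,(.547,-.14),.03,.118,.134)))
  print('plug',disc(region(d,(.526,-.25),.04,.079,.09)))
E
```

```text
raycap [0.51751847 0.29747328 0.13      ] sens [ 0.54886126 -0.13918648  0.126     ] plug [ 0.5248596  -0.24546465  0.084     ]
side cap [ 0.47061866 -0.06245693  0.13      ] side sens top [ 0.5494084  -0.14599226  0.126     ] side plug [ 0.52655959 -0.25214373  0.084     ]
cap (array([0.51767072, 0.3006248 , 0.03930995]), 737, np.float64(0.1300983495205601))
sens (array([ 0.54926066, -0.13655742,  0.01117725]), 76, np.float64(0.12578691044295554))
plug (array([ 0.5255822 , -0.24395887,  0.02017809]), 228, np.float64(0.08381213553505351))
cap (array([0.51970339, 0.29514484, 0.03990401]), 264, np.float64(0.1279752124033262))
sens (array([ 0.55099558, -0.14174828,  0.01186155]), 104, np.float64(0.12432565102720647))
plug (array([ 0.52687873, -0.24912622,  0.02025175]), 334, np.float64(0.08233699777237752))
```

```bash
cat >> h.py <<'E'
def down(yaw):
    y=np.array([np.cos(yaw),np.sin(yaw),0]);x=np.array([0,0,-1.]);return np.stack([x,y,np.cross(x,y)],1)
def wshot(f):
    shot('wrist',f); return load(f)
E
python3 - <<'E'
from h import *
w=load('wrist0');print(w['tool_from_camera'].round(3).tolist())
yaw=np.arctan2(.0240,.1072); yaw=-yaw
for k in(yaw,yaw+np.pi):
    q=r.solve_ik(np.array([.55,-.139,.25]),down(k)); print(k,q)
    q=r.solve_ik(np.array([.518,.298,.25]),down(k)); print(k,q)
E
```

```text
[[0.0, 0.269, -0.963, -0.143], [1.0, 0.0, 0.0, -0.0], [0.0, -0.963, -0.269, -0.068], [0.0, 0.0, 0.0, 1.0]]
-0.22024872339068896 [-0.37764963  0.34708719 -0.11374754  1.10996159  0.          1.41339542]
-0.22024872339068896 [ 0.39857947  0.40462856 -0.02831571  1.13785205  0.          2.18962452]
2.921343930199104 [-0.37764963  0.34708719 -0.11374754  1.10996159  0.         -1.72819723]
2.921343930199104 [ 0.39857947  0.40462856 -0.02831571  1.13785205  0.         -0.95196814]
```

Run:
```python
from h import *
r.movep(np.array([.55,-.139,.235]),down(-.2202))
w=wshot('w1');print(r.current_time_s())
P=region(w,(.55,-.139),.03,.118,.134);print(disc(P))
print(disc(region(w,(.526,-.247),.04,.079,.09)))
```

```text
2.825
(array([ 0.55136978, -0.1394454 ,  0.01174429]), 581, np.float64(0.12620309683960274))
(array([ 0.52740504, -0.24634322,  0.02057056]), 1039, np.float64(0.08409236290148281))
```

View pics/w1.png

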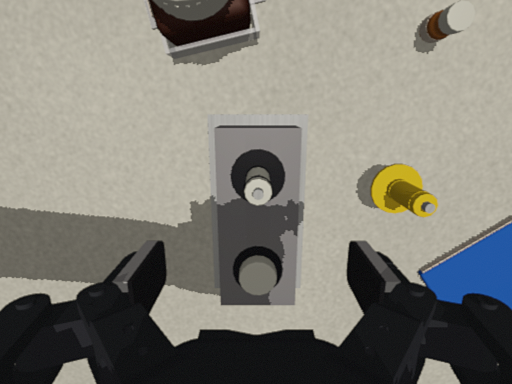

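The wrist view shows the sensor's handle top at (258,190), centred between the fingers. The plug is at (257,272) and the yellow look-alike at (410,190), well clear. The wrist fit gives (0.5514, -0.1394).

Run:
```python
from h import *
R=down(-.2206)
r.move_linear(np.array([.5514,-.1394,.2]),speed=.15,rot=R)
b=r.move_linear(np.array([.5514,-.1394,.083]),speed=.1,rot=R,stop_force=8)
print(b,r.current_eef_pos(),r.current_force())
if not b:
    r.grasp(40); print(r.current_width(),r.current_force())
    r.move_linear(np.array([.5514,-.1394,.27]),speed=.15)
    print(r.current_width(),r.current_force(),r.current_eef_pos())
    wshot('w2');shot('side','s2')
print(r.current_time_s())
a=np.hstack([cv2.imread('pics/w2.png'),cv2.imread('pics/s2.png')]);cv2.imwrite('pics/st2.png',cv2.resize(a,(800,300)))
```

```text
False [ 0.55193236 -0.13961487  0.08367535] [ 0.44590737 -0.49361577  0.37482035]
0.27253001319702075 [0.1966159  0.75995679 2.7094559 ]
0.26917138273845265 [-0.35495777 -1.04324958 -1.24195635] [ 0.55086807 -0.13920163  0.26900028]
6.6167
```

View pics/st2.png

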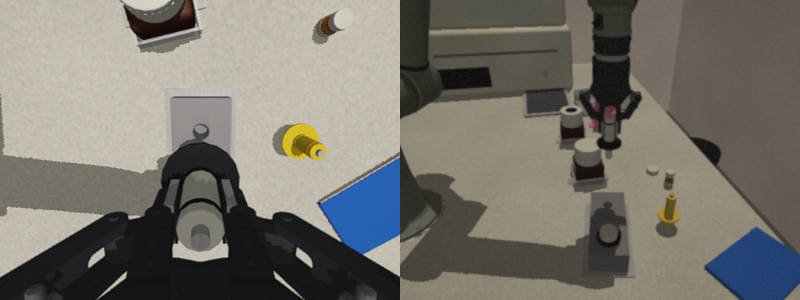

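The sensor is held (wrist view, about (200,190) in the combined picture) and the plug is still in the rack. Next: measure the cap with the wrist camera from short of it, and check the sensor's tilt.

Run:
```python
from h import *
r.movep(np.array([.52,.19,.275]),down(-.2206))
w=wshot('w3');print(r.current_time_s(),w['pos'])
P=region(w,(.518,.298),.06,.122,.138);print('cap',disc(P))
P=region(w,(.518,.298),.03,.03,.2)
W=cloud(w);m=(np.hypot(W[...,0]-.518,W[...,1]-.298)<.05)&(W[...,2]>.124)&(W[...,2]<.136)
# held sensor: flange top plane & handle
F=(W-w['pos'])@w['rot'] # tool coords
for u,v in[(256,192),(256,200),(230,205),(285,205),(256,300),(256,330),(220,230)]:print((u,v),F[v,u].round(4))
```

```text
7.9167 [0.52040208 0.18913637 0.27494417]
cap (array([0.51992339, 0.29873345, 0.03956537]), 5596, np.float64(0.13020644584906146))
(256, 192) [ 0.0163 -0.0005 -0.0239]
(256, 200) [ 0.0178 -0.0005 -0.0189]
(230, 205) [ 0.0175 -0.0149 -0.0161]
(285, 205) [ 0.0159  0.0154 -0.0166]
(256, 300) [-0.0512 -0.0004 -0.0036]
(256, 330) [ 0.2765 -0.0007  0.2829]
(220, 230) [-0.0054 -0.018  -0.0107]
```

View pics/w3.png

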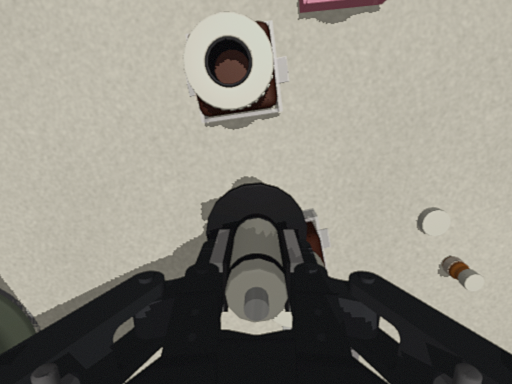

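Run:
```python
from h import *
w=load('w3');W=cloud(w);F=(W-w['pos'])@w['rot'];img=w['img'].max(2)
m=(abs(F[...,0]-.017)<.006)&(np.hypot(F[...,1],F[...,2])<.034)&(F[...,2]<-.012)
Q=F[m];A=np.c_[Q[:,1:],np.ones(len(Q))];c,*_=np.linalg.lstsq(A,Q[:,0],rcond=None);print('plane',c,len(Q))
h=cv2.convexHull(Q[:,1:].astype(np.float32))[:,0];h=h[(h[:,1]<-.014)]
f=least_squares(lambda q:np.hypot(*(h-q).T)-.029,[0,0],loss='soft_l1',f_scale=.001);print('flange centre y,z',f.x,len(h))
# handle surface: slices in x
for lo in(-.04,-.035,-.03,-.025,-.02,-.01,0,.005,.010):
    k=(F[...,0]>lo)&(F[...,0]<lo+.004)&(abs(F[...,1])<.004)&(abs(F[...,2])<.03)
    print(lo,np.median(F[k],0).round(4),k.sum())
```

```text
plane [ 0.00150293 -0.06137707  0.0159938 ] 2058
flange centre y,z [-0.00023611  0.00063945] 22
-0.04 [-0.0378 -0.0001 -0.0108] 109
-0.035 [-0.0333 -0.     -0.0114] 101
-0.03 [-0.0278 -0.     -0.0109] 79
-0.025 [-0.0232 -0.     -0.0108] 70
-0.02 [-0.0181 -0.0002 -0.0109] 64
-0.01 [-0.0079  0.     -0.0108] 54
0 [ 0.0018 -0.0002 -0.0109] 44
0.005 [ 0.0069  0.0001 -0.011 ] 40
0.01 [ 0.0116  0.0001 -0.0116] 55
```

The handle is parallel to the tool axis and about 1 mm off centre. The cap is at (0.5199, 0.2987, 0.130). Inserting.

Run:
```python
from h import *
R=down(-.2206)
p=np.array([.5201,.2995,0])
r.move_linear(p+[0,0,.27],speed=.15,rot=R)
r.hold(.3);e=r.current_eef_pos();print('pos',e,r.current_force())
b=r.move_linear(p+[0,0,.175],speed=.1,rot=R,stop_force=8);print(b,r.current_eef_pos(),r.current_force())
b2=None
if not b:
    b2=r.move_linear(p+[0,0,.149],speed=.03,rot=R,stop_force=6);print(b2,r.current_eef_pos(),r.current_force())
print(r.current_width(),r.current_time_s())
shot('side','s4');wshot('w4')
a=np.hstack([cv2.imread('pics/w4.png'),cv2.resize(cv2.imread('pics/s4.png')[50:242,120:376],(512,384))]);cv2.imwrite('pics/st4.png',cv2.resize(a,(800,300)))
```

```text
pos [0.52025255 0.29891004 0.27017867] [ 0.64978691 -0.07547278 -1.70816074]
False [0.52061846 0.2997241  0.17573741] [ 0.29429789 -0.30468052  0.13602599]
True [0.51979311 0.29935436 0.15324911] [-0.15316757  0.58296873  4.95719509]
0.26482032795466987 10.8917
```

View pics/st4.png

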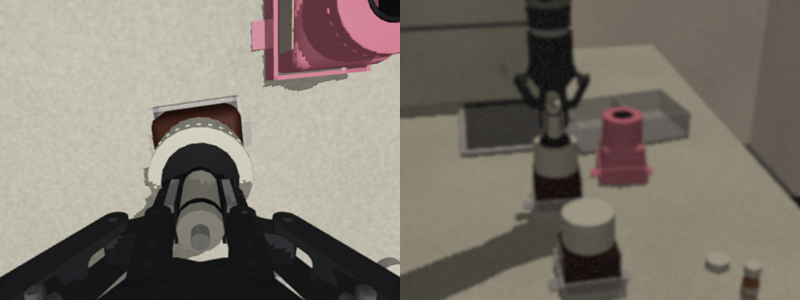

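The sensor contacted the cap at the predicted seating height (TCP 0.1532), with its flange centred on the cap in the wrist view. I'll check the pink bottle's clearance, then open and rise.

Run:
```python
from h import *
t=load('top0');W=cloud(t);im=t['img'].astype(int);m=(im[...,2]-im[...,1]>35)&(im[...,2]-im[...,0]>25)&(W[...,1]>.2)
P=W[m];print('pink',P.min(0),P.max(0),'dist',np.hypot(P[:,0]-.52,P[:,1]-.299).min())
r.hold(.2);r.let_go();print(r.current_width(),r.current_force())
p=np.array(r.current_eef_pos())
b=r.move_linear(p+[0,0,.12],speed=.1);r.hold(.5)
w=wshot('w5');print(b,r.current_force(),r.current_eef_pos(),r.current_time_s())
shot('side','s5');shot('top','t5')
for f in('w5','t5','s5'):
    d=load(f);print(f,'handle',disc(region(d,(.52,.299),.03,.188,.204)),'plug',disc(region(d,(.5265,-.2465),.04,.079,.09)) if f!='w5' else '')
P=region(w,(.52,.299),.03,.128,.14);print('flange',disc(P))
a=np.hstack([cv2.imread('pics/w5.png'),cv2.resize(cv2.imread('pics/s5.png')[50:242,120:376],(512,384))]);cv2.imwrite('pics/st5.png',cv2.resize(a,(800,300)))
```

```text
pink [ 0.60187321  0.34389322 -0.0027844 ] [0.7285998  0.45060734 0.13537588] dist 0.10782976556754949
1.0021669166734328 [ 0.38707053 -0.87072674 -0.62706857]
False [-0.11875782  0.01660394  0.46178542] [0.51927558 0.29911461 0.27254114] 13.7167
w5 handle (array([0.51955613, 0.29933823, 0.01181977]), 757, np.float64(0.19619638821689736)) plug 
t5 handle (array([0.5172768 , 0.30016918, 0.01166423]), 94, np.float64(0.19588332188719376)) plug (array([ 0.52533644, -0.24458607,  0.0200921 ]), 224, np.float64(0.08373396553843748))
s5 handle (array([0.5190565 , 0.29492799, 0.01115352]), 49, np.float64(0.19384395870702548)) plug (array([ 0.52721642, -0.24922561,  0.02028588]), 339, np.float64(0.08224722866475898))
flange (array([0.52019738, 0.29936149, 0.02955466]), 1951, np.float64(0.13617929400766493))
```

View pics/st5.png

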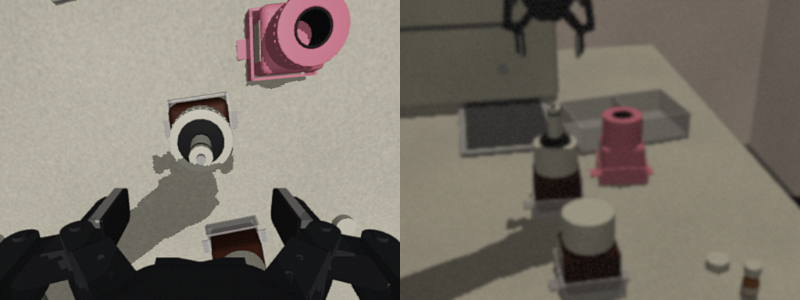

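The sensor stands seated and upright. The handle top is at 0.196 m, matching 130 + 66 mm, and the flange top is at 0.136 m. The gripper is clear and the plug has not moved.

```bash
python3 -c "
from station import r
r.hand_in();print(r.current_time_s())"
```

```text
the job is handed in; nothing more can be done
the job is handed in; nothing more can be done
```

I moved the white level sensor from the rack into the hole in the open white bottle's cap. I held it until its flange met the cap, then let go, backed the gripper clear and handed the job in at about 13.7 s of the 37 s allowed. `hand_in` gives no verdict, so what follows is from my own last checks.

- **Seating:** The handle top was at 0.196 m and the flange top at 0.136 m, which is what full seating predicts. The downward move stopped on contact within 0.5 mm of the expected height.
- **Position and tilt:** In the wrist camera the handle sat about 1 mm from the cap's centre. The handle-top and flange centres agreed within 1 mm, so it is upright.
- **Plug:** Its position before and after agreed within 1 mm in both the top and side views.
- **Disagreements:** The top and side cameras differed by about 5 mm in y before and after the move. I relied on the wrist camera, which lay between them and matched the height checks. A plane fitted to the flange while the sensor was held suggested about 3.5 degrees of tilt. The handle's surface showed no tilt at that time.

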